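Switch off the test kiln and hold its lid open

TASK

The small test kiln on the studio bench must be off before it is opened: turn the knob on its control box back until the pointer lines up with the long zero mark, and leave it there. Then take the kiln lid by the loop handle at its front, lift it and hold it open at 40 degrees, steady, so that the test tiles can be looked over. The lid falls shut if let go, so finish while still holding it at that angle with the robot alone, and do not disturb the pots standing around.

Things in the scene. Friction and masses are not known exactly. Their poses are not given: they have to be found in the camera images.
- kiln: Fixed top-loading test kiln, a pale refractory box in a sheet steel jacket, 210 mm deep (x), 260 mm wide (y), 140 mm high, about 171 mm with the lid. Origin: centre of the underside, on the bench. Its x axis points from the front (handle side, towards the robot) to the hinge at the back, z up; place and yaw vary (up to 0.3 rad either way).
- lid_handle (a point): Middle (on the axis) of the round grip bar of the lid's loop handle: dark steel, 12 mm thick, 120 mm long, parallel to the kiln's y axis, 55 mm in front of the lid's front edge (free gap 49 mm), a rod at each end. Lid shut: 155 mm above the bench, 265 mm in front of the hinge line, 15 mm above it. Rigidly part of the lid; between fingers that stay upright the bar rolls.
- lid_hinge (a point): Middle of the lid's hinge line, at the back upper edge of the kiln, 105 mm behind the kiln's centre and 140 mm above the bench. The hinge line is parallel to the kiln's y axis; raising the lid carries the handle up and backwards (away from the robot) on an arc about it.
- lid (a joint): Opening angle of the lid, rad: 0 shut, growing as it is raised, stop at 1.2. 40 degrees is 0.698. The lid is 210 x 260 x 30 mm and weighs 0.4 to 0.85 kg (about 2 to 4 N at the handle); its hinge is nearly free, and it falls shut from any angle.
- control_box: Fixed grey control box, 120 x 120 mm, 70 mm high, beside the kiln on either side, yaw up to 0.4 rad. Origin: centre of the underside, on the bench; the knob's axis stands upright through it. White marks on its top: the zero mark is the longest and widest (14 x 4 mm), on the -x side, towards the robot; the others follow clockwise seen from above.
- knob_grip (a point): Point on the knob's upright axis at gripping height, 100 mm above the bench. Black knob: a disc 54 mm across, 72 to 80 mm above the bench, and on it an upright flat grip bar 44 mm long, 14 mm thick, up to 110 mm. The bar lies along the pointer, a nose at one end that passes the disc's edge, with a white line. This point's x axis points opposite to the pointer.
- knob (a joint): Angle of the knob, rad: 0 when the pointer stands at the zero mark (pointing along the box's -x axis), growing as the knob turns clockwise seen from above. It starts 0.6 to 1.4 clockwise of zero. It turns with light friction, stays where it is left and has no stop at zero: its range is -0.5 to 2.6.
- bowl: Loose terracotta bowl, 120 mm across, 55 mm high, a bystander. Origin: centre of the underside.
- mug: Loose white mug, 80 mm across, 90 mm high, a bystander. Origin: centre of the underside.
- bud_vase: Loose small terracotta vase, 66 mm across, 70 mm high, in front of the kiln and box, nearest the robot, a bystander. Origin: centre of the underside.
Not all that is in view belongs to the job. What is shaped like the control_box but pink or red is not meant.

How it is judged:
By the outcome, as a careful person would: the job done as asked, in the order asked, and still so for the second after the job is handed in, while the arm keeps its last pose, push and grip.
It also fails if it takes over 51 s, if anything falls off the work surface, if the arm or the gripper's body presses on something with over 40 N, if the wrist force passes 120 N, or if a joint passes its speed limit or range.

ROBOT

A 6-joint arm with a two-finger parallel gripper is mounted at the origin on the work surface. World frame = base frame: x ahead of the robot, y to its left, z up, the work surface at z = 0. Lengths are in m, angles in degrees, forces in N, time in s.
With the tool pointing down it reaches from about 0.325 to 1 m from the base axis. Payload 5.1 kg.
Tool frame: the origin (TCP) lies on the centre line of the jaws, within the pads' length; the fingertips stand 14 mm ahead of it and the grasp point (between the pads) lies 5 mm behind it (robot.finger_overhang is the distance from the TCP to the fingertips, in m); z points along the fingers, y is the line along which they close (so a half turn about z gives the same grasp; the last joint's range is limited). The gripper opens to 85 mm and grips with 20 to 120 N. Pads are 22 mm wide; open, the fingers measure 114 mm over their backs; the gripper's body (76 mm by 85 mm) begins 54 mm behind the grasp point. The pads swing forward as they close: fully open they stand 13 mm farther back than shut.
Start: joints at [68.205, 7.093, 94.555, -0, 78.352, -4.733], TCP at [0.191, 0.621, 0.245] pointing down, gripper open.
Joint ranges: [-149.61, 149.61], [-58.7, 133.49], [1.44, 155.28], [-77.14, 257.14], [18.33, 153.61], [-166.67, 166.67]. Speed limits (degrees/s): [147.25, 147.25, 180, 180, 180, 180].

INTERFACE

Orientations are given as [roll, pitch, yaw] about the fixed x, y, z axes, in that order (R = Rz(yaw) Ry(pitch) Rx(roll)).
In Python, from workcell import robot gives the robot as it stands.
- The arm moves only by the shell command python3 -m handwheel 'ROWS' [FORCE]. ROWS is text: rows parted by semicolons, each of 5 numbers parted by spaces: the shift along the tool's x, y, z in m, then the turn about the tool's z in degrees, then the finger opening in m, from 0 to 0.0854. A call has 1 to 8 rows; each row is the pose to reach, as a shift and turn from the pose commanded when the call began, along the tool's axes at that moment; what a row does not reach only later rows make up. A row lasts 1/10 s, in which the tool goes at most 50 mm and 8.59 degrees, less where a joint would pass 70% of its speed; a pose out of reach is approached as far as the arm can. A call with a gripper value outside its range is refused whole. The fingers move at their own pace and stop on an object; FORCE is the grip in N (left out, the last holds). Time passes only in rows, so rows that repeat a pose let the fingers close. It gives the time, the measured TCP pose, the force, the opening and the grip force at its end, in the units of the state.
- robot.get_state(): the state, without advancing time (a new reading comes with each control period).
- robot.camera(name): name is "side" or "top"; returns the picture (420x560x3 uint8, blue, green, red); there is no depth.
- robot.camera_params(name): a dict with "fx", "fy", "cx", "cy" (pixels), "rvec" (rotation vector, rad) and "tvec" (3), from world to camera coordinates, as OpenCV has them. Camera axes: x right, y down, z forward; pixel columns grow to the right and rows downward; lengths in m; the calibration is good to about 2 mm. A picture is of the moment at which its call begins. camera_params takes no time and is no camera call.
- robot.finish_job(): hands the job in; it is judged then, once.
The state is a dict: "clock": time; "joints": joint angles; "qd": joint speeds; "tau": joint torques, N m; "eef_pos": TCP position; "ee_rot": TCP orientation; "wrist_force": force on the tool from outside, world axes, zero at the start; "wrist_torque": the same for the moment, N m; "finger_gap": finger opening in m; "grip_force": force on a finger pad.
Only numpy, scipy, OpenCV 4.12 (cv2) and the standard library are available. Lean on these libraries where they do the work, as an engineer would, in place of code of your own. Each camera call takes 0.05 s, during which the arm holds its last target. There are 200 camera calls.

## Working session

There is one attempt and no reset: what is moved stays moved. The work goes in short steps, Python scripts to look and compute and a shell command to move; the robot and the scene stay as the last step left them, time stands still between calls to the robot, and variables do not carry over. Pictures are saved under pics/ and viewed, at most 10 in all, crops included, and the job is handed in when it is done.

```bash
mkdir -p pics; ls
python3 - <<'E'
from workcell import robot
import cv2
for n in("top","side"):
    cv2.imwrite(f"pics/{n}0.png",robot.camera(n)); print(n,robot.camera_params(n))
s=robot.get_state(); print(s)
E
```

```text
pics
top {'fx': 399.91348877663376, 'fy': 399.91348877663376, 'cx': 280.6530811801588, 'cy': 210.93532907125845, 'rvec': array([ 2.13530349, -2.15910731,  0.13550162]), 'tvec': array([-1.15894947e-03,  5.21860942e-01,  1.20489838e+00])}
side {'fx': 506.53815369216437, 'fy': 506.53815369216437, 'cx': 273.5857754450098, 'cy': 204.63853587300554, 'rvec': array([ 0.41000461, -2.61802232,  1.44136938]), 'tvec': array([0.47217761, 0.18676604, 1.56027114])}
{'clock': 0.1, 'joints': array([ 6.82049038e+01,  7.13002838e+00,  9.46286055e+01,  1.72633955e-03,
        7.83510099e+01, -4.73146462e+00]), 'qd': array([-0.06178274, -0.01810314, -0.15761307, -0.00373639,  0.02282093,
        0.01395739]), 'tau': array([ 3.91855065e-04, -4.24930143e+01, -3.66650748e+01, -1.05490610e-04,
        3.96720934e-03,  1.08958730e-05]), 'eef_pos': array([0.190539  , 0.62088273, 0.24414865]), 'ee_rot': array([-1.79890869e+02, -1.07284063e-02,  1.62936008e+02]), 'wrist_force': array([ 1.2289927 , -0.04277662,  0.1577969 ]), 'wrist_torque': array([0.00234541, 0.00335822, 0.02754937]), 'grip_force': 0.0, 'finger_gap': 0.08551956838702986}
```

View pics/top0.png

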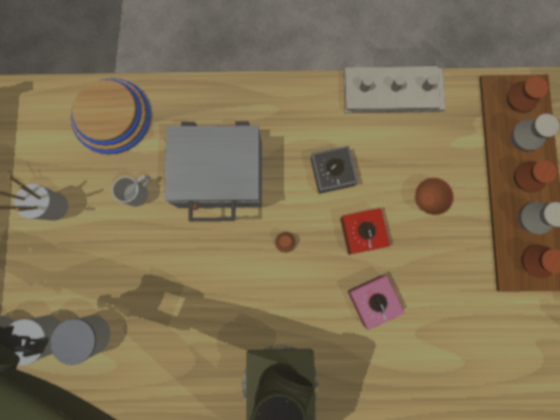

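View pics/side0.png

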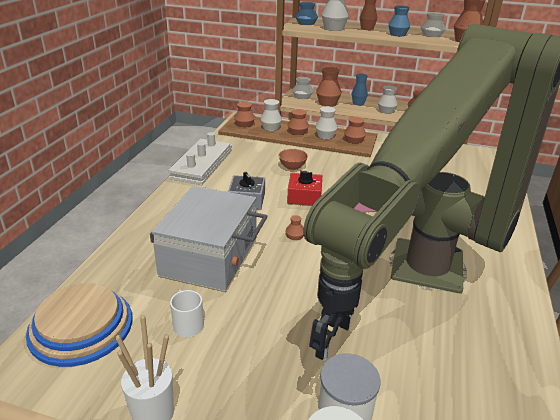

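Top view: the kiln is at (213,163) with its handle bar at about (212,218). There are three knob boxes: grey (333,169), red (366,231) and pink (377,301). Only the grey one fits, since it is beside the kiln and not red or pink. The vase is at (285,241), the bowl at (434,196) and the mug at (127,188). I'll confirm with an enlarged crop.

```bash
cat > h.py <<'E'
import numpy as np,cv2
from workcell import robot
def px(n,p):
    c=robot.camera_params(n);K=np.array([[c['fx'],0,c['cx']],[0,c['fy'],c['cy']],[0,0,1]])
    return cv2.projectPoints(np.float64(p).reshape(-1,1,3),c['rvec'],c['tvec'],K,None)[0][:,0]
def at(n,uv,z):
    c=robot.camera_params(n);R=cv2.Rodrigues(c['rvec'])[0];o=-R.T@c['tvec'].ravel()
    d=R.T@np.array([(uv[0]-c['cx'])/c['fx'],(uv[1]-c['cy'])/c['fy'],1]);return (o+d*(z-o[2])/d[2])[:3]
E
python3 - <<'E'
import cv2,numpy as np
im=cv2.imread('pics/top0.png')
a=cv2.resize(im[140:200,303:363],(480,480),interpolation=cv2.INTER_CUBIC)
cv2.imwrite('pics/box.png',a)
cv2.imwrite('pics/kiln.png',cv2.resize(im[115:230,155:270],(575,575),interpolation=cv2.INTER_CUBIC))
E
```

```text
(no output)
```

View pics/box.png

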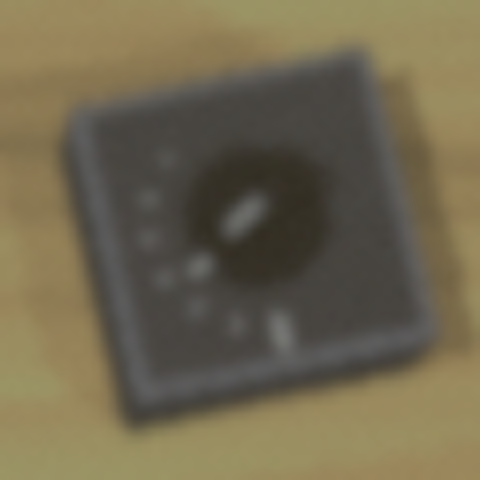

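View pics/kiln.png

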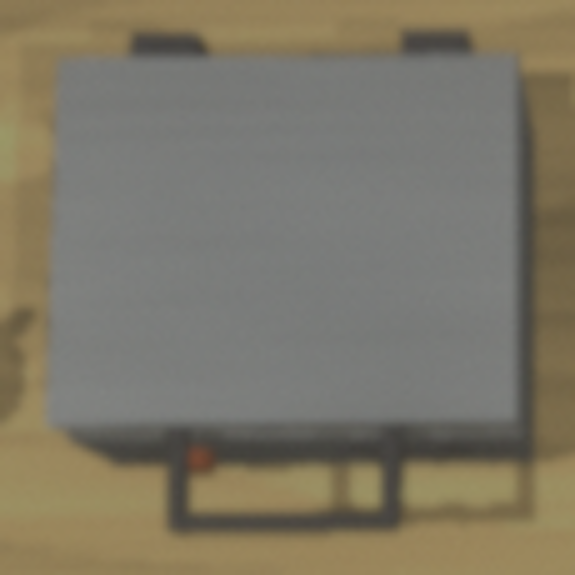

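Box crop: grey box, longest mark at about (281,331). The pointer's white line runs (245,217)→(200,267), clockwise of zero. Kiln crop: lid corners (60,57), (517,57), (522,427), (50,425); bar from (175,522) to (397,521).

Run:
```python
from h import *
f=lambda q,s,o:(np.array(q)+.5)/s-.5+np.array(o)
B=[at("top",f(q,8,(303,140)),.07) for q in [(75,108),(362,52),(435,335),(140,398)]]
c=np.mean(B,0); print("box corners",np.round(B,4),"ctr",c)
e=[np.linalg.norm(B[i]-B[(i+1)%4]) for i in range(4)];print("edges",e)
d=(B[0]+B[1]-B[2]-B[3]);y=(B[0]+B[3]-B[1]-B[2]);print("boxyaw",np.degrees(np.arctan2(d[1],d[0])),np.degrees(np.arctan2(-y[0],y[1])))
z=at("top",f((281,331),8,(303,140)),.071);v=z-c;print("zero dir",np.degrees(np.arctan2(-v[1],-v[0])),np.linalg.norm(v))
z0=[at("top",f(q,8,(303,140)),.071) for q in [(288,350),(275,312)]];v=z0[0]-z0[1];print(" zero mark own",np.degrees(np.arctan2(-v[1],-v[0])),np.linalg.norm(v))
t=[at("top",f(q,8,(303,140)),.11) for q in [(225,240),(265,195)]];n=at("top",f((200,267),8,(303,140)),.081)
v=t[0]-t[1];print("line",t,np.degrees(np.arctan2(-v[1],-v[0])))
v=n-c;print("nose",n,np.degrees(np.arctan2(-v[1],-v[0])),np.linalg.norm(v))
k=at("top",f((258,214),8,(303,140)),.08);print("disc ctr",k)
L=[at("top",f(q,5,(155,115)),.171) for q in [(60,57),(517,57),(522,427),(50,425)]]
print("lid",np.round(L,4),[np.linalg.norm(L[i]-L[(i+1)%4]) for i in range(4)],np.mean(L,0))
d=(L[0]+L[1]-L[2]-L[3]);y=(L[0]+L[3]-L[1]-L[2]);print("yaw",np.degrees(np.arctan2(d[1],d[0])),np.degrees(np.arctan2(-y[0],y[1])))
h=[at("top",f(q,5,(155,115)),.155) for q in [(175,522),(397,521)]];print("bar",h,np.mean(h,0),np.linalg.norm(h[0]-h[1]))
v=h[0]-h[1];print(np.degrees(np.arctan2(-v[0],v[1])))
for nm,q,zz in[("vase",(285,241),.07),("bowl",(434,196),.055),("mug",(125,189),.09),("red",(366,231),.07)]:print(nm,at("top",q,zz))
```

```text
box corners [[ 0.6953 -0.1052  0.07  ]
 [ 0.7161 -0.2159  0.07  ]
 [ 0.6048 -0.2399  0.07  ]
 [ 0.5819 -0.1274  0.07  ]] ctr [ 0.64952049 -0.17212772  0.07      ]
edges [np.float64(0.11265179548614768), np.float64(0.11380473560641566), np.float64(0.11481407162597038), np.float64(0.11564124940192791)]
boxyaw 11.633903857256078 11.063166480758298
zero dir 12.332887315058668 0.043660021435765604
 zero mark own 16.922062165557204 0.015437240900456659
line [array([ 0.63310272, -0.15647316,  0.11      ]), array([ 0.6499273 , -0.17169663,  0.11      ])] -42.139919877255245
nose [ 0.62978409 -0.15025785  0.081     ] -47.93542800616686 0.03144545561719796
disc ctr [ 0.65025667 -0.17285025  0.08      ]
lid [[0.7514 0.3143 0.171 ]
 [0.7477 0.0538 0.171 ]
 [0.5346 0.0516 0.171 ]
 [0.5389 0.3139 0.171 ]] [np.float64(0.26055286047148174), np.float64(0.21310352035874067), np.float64(0.26234410122347734), np.float64(0.2124433509177012)] [0.64316326 0.18338401 0.171     ]
yaw 0.3463693751655838 -0.8669944091784403
bar [array([0.48576359, 0.24701921, 0.155     ]), array([0.48488934, 0.12266564, 0.155     ])] [0.48532646 0.18484242 0.155     ] 0.12435664112235685
-0.40280497510152863
vase [ 0.42644911 -0.01925726  0.07      ]
bowl [ 0.55967656 -0.47610023  0.055     ]
mug [0.58619859 0.45837717 0.09      ]
red [ 0.4536213  -0.26151873  0.07      ]
```

```bash
cat >> h.py <<'E'
def go(x,y,z,psi):
    """print shift in tool axes (tool down) + turn, from the measured pose"""
    s=robot.get_state();p=s['eef_pos'];R=cv2.Rodrigues(np.zeros(3))[0]
    from scipy.spatial.transform import Rotation as Ro
    R=Ro.from_euler('xyz',s['ee_rot'],degrees=True).as_matrix()
    d=R.T@(np.array([x,y,z])-p);t=-((psi-s['ee_rot'][2]+180)%360-180)
    print("pose",p.round(4),s['ee_rot'].round(2),"-> shift",d.round(4),"turn",round(t,2),"t",s['clock'])
E
python3 -m handwheel '-0.015 -0.014 0 0 0.06; -0.04 -0.038 0 3 0.06; -0.672 -0.624 0 28 0.06; -0.672 -0.624 0 28 0.06; -0.672 -0.624 0 28 0.06; -0.672 -0.624 0 28 0.06; -0.672 -0.624 0 28 0.06; -0.672 -0.624 0 28 0.06'
python3 -c "from h import *;go(.65,-.1725,.245,135)"
```

```text
clock: 0.9
eef_pos: [0.3686, 0.3118, 0.2449]
ee_rot: [-180.0, 0.0, 135.0]
wrist_force: [0.3, -0.1, -0.2]
finger_gap: 0.06
grip_force: 0.0
pose [0.3686 0.3118 0.2449] [-179.99    0.    134.96] -> shift [-0.5415 -0.1431 -0.    ] turn -0.04 t 0.9
```

```bash
python3 -m handwheel '-0.54 -0.143 0 0 0.06; -0.54 -0.143 0 0 0.06; -0.54 -0.143 0 0 0.06; -0.54 -0.143 0 0 0.06; -0.54 -0.143 0 0 0.06; -0.54 -0.143 0 0 0.06; -0.54 -0.143 0 0 0.06; -0.54 -0.143 0 0 0.06' >/dev/null
python3 -m handwheel '-0.125 -0.033 0 0 0.06; -0.141 -0.037 0 0 0.06; -0.141 -0.037 0 0 0.06; -0.141 -0.037 0 0 0.06; -0.141 -0.037 0 0 0.06'
python3 -c "
from h import *;go(.65,-.1725,.099,135)
cv2.imwrite('pics/s1.png',cv2.resize(robot.camera('side')[100:300,150:350],(600,600),interpolation=cv2.INTER_CUBIC))"
```

```text
clock: 2.2
eef_pos: [0.6421, -0.1591, 0.244]
ee_rot: [-180.0, -0.1, 134.8]
wrist_force: [-0.2, 0.4, -0.1]
finger_gap: 0.0602
grip_force: 0.0
pose [ 0.6421 -0.1591  0.244 ] [-1.7996e+02 -1.2000e-01  1.3484e+02] -> shift [-0.0154 -0.0038  0.145 ] turn -0.16 t 2.2
```

View pics/s1.png

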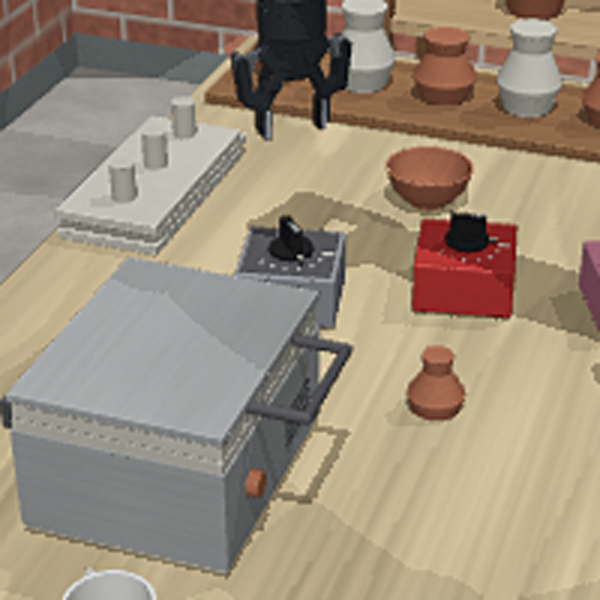

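Side crop: knob bar top at about (290,222), i.e. full (246.7,174). Handle bar ends at about (347,350) and (305,412), i.e. full (265.7,216.7) and (251.7,237.3). I'll check these against the top-view estimates.

```bash
python3 -c "
from h import *
print(px('side',[[.65,-.1725,.11],[.4853,.1227,.155],[.4853,.247,.155],[.65,-.1725,.1]]))
print(px('top',[[.65,-.1725,.11]]))
go(.65,-.1725,.15,135)"
```

```text
[[246.58711596 174.25317975]
 [265.32787021 215.94766932]
 [251.41086377 239.75172004]
 [246.60816912 176.7156566 ]]
[[335.95886695 163.91008849]]
pose [ 0.6419 -0.1581  0.2444] [-1.7997e+02 -1.0000e-01  1.3491e+02] -> shift [-0.0161 -0.0044  0.0944] turn -0.09 t 2.25
```

```bash
python3 -m handwheel '-0.016 -0.004 0.01 0 0.06; -0.016 -0.004 0.04 0 0.06; -0.016 -0.004 0.075 0 0.06; -0.016 -0.004 0.105 0 0.06; -0.016 -0.004 0.125 0 0.06; -0.016 -0.004 0.135 0 0.06; -0.016 -0.004 0.135 0 0.06;-0.016 -0.004 0.135 0 0.06'
python3 -c "
from h import *
go(.65,-.1725,.099,135)"
```

```text
clock: 3.05
eef_pos: [0.6514, -0.1719, 0.1118]
ee_rot: [180.0, 0.1, 135.0]
wrist_force: [-0.4, -0.1, 0.6]
finger_gap: 0.0598
grip_force: 0.0
pose [ 0.6514 -0.1719  0.1118] [1.7995e+02 1.0000e-01 1.3499e+02] -> shift [ 0.0006 -0.0014  0.0128] turn -0.01 t 3.05
```

```bash
python3 -m handwheel '0 -0.001 0.007 0 0.06; 0 -0.001 0.012 0 0.05; 0 -0.001 0.012 0 0.03; 0 -0.001 0.012 0 0.01; 0 -0.001 0.012 0 0.0; 0 -0.001 0.012 0 0.0; 0 -0.001 0.012 0 0.0;0 -0.001 0.012 0 0.0' 25
python3 -c "
from h import *
go(.65,-.1725,.099,192)
cv2.imwrite('pics/s2.png',cv2.resize(robot.camera('side')[130:230,190:310],(720,600),interpolation=cv2.INTER_CUBIC))"
```

```text
clock: 3.85
eef_pos: [0.6504, -0.1728, 0.0986]
ee_rot: [179.9, 0.0, 134.9]
wrist_force: [2.4, 1.7, -1.1]
finger_gap: 0.0137
grip_force: 28.4
pose [ 0.6504 -0.1728  0.0986] [1.7995e+02 2.0000e-02 1.3494e+02] -> shift [ 0.0005 -0.0001 -0.0004] turn -57.06 t 3.85
```

View pics/s2.png

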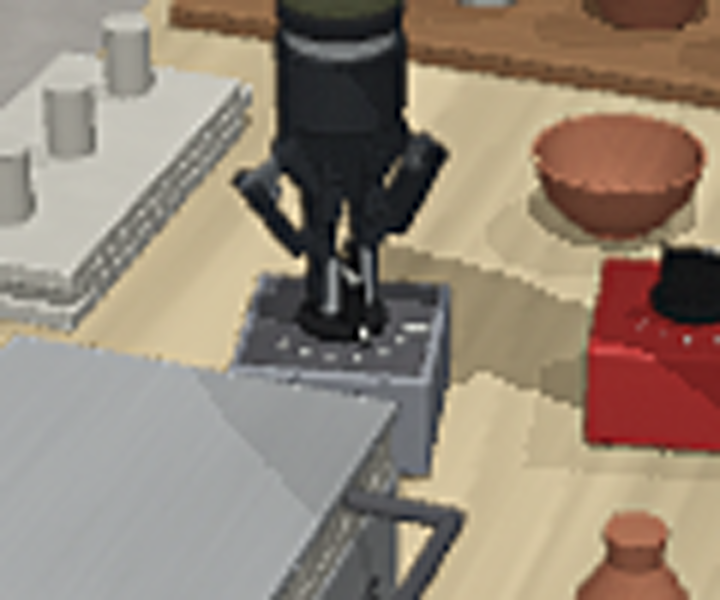

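The fingers hold the bar at (345,290) with an opening of 13.7 mm, which matches the 14 mm bar. The nose is at (365,330) and the zero mark at (415,327). Now I'll turn it 57° counter-clockwise.

```bash
python3 -m handwheel '0 0 0 -4 0; 0 0 0 -12 0; 0 0 0 -20 0; 0 0 0 -28 0; 0 0 0 -36 0; 0 0 0 -44 0; 0 0 0 -50 0; 0 0 0 -54 0' >/dev/null
python3 -m handwheel '0 0 0 -2 0; 0 0 0 -3 0; 0 0 0 -3 0; 0 0 0 -3 0'
python3 -c "
from h import *
go(.65,-.1725,.099,192)
cv2.imwrite('pics/s3.png',cv2.resize(robot.camera('side')[165:205,220:275],(770,560),interpolation=cv2.INTER_CUBIC))
"
```

```text
clock: 5.1
eef_pos: [0.6503, -0.1734, 0.0985]
ee_rot: [-180.0, 0.0, -168.1]
wrist_force: [2.9, -0.1, -0.2]
finger_gap: 0.0134
grip_force: 28.4
pose [ 0.6503 -0.1734  0.0985] [-1.7995e+02  2.0000e-02 -1.6808e+02] -> shift [ 0.0001  0.001  -0.0005] turn -0.08 t 5.1
```

View pics/s3.png

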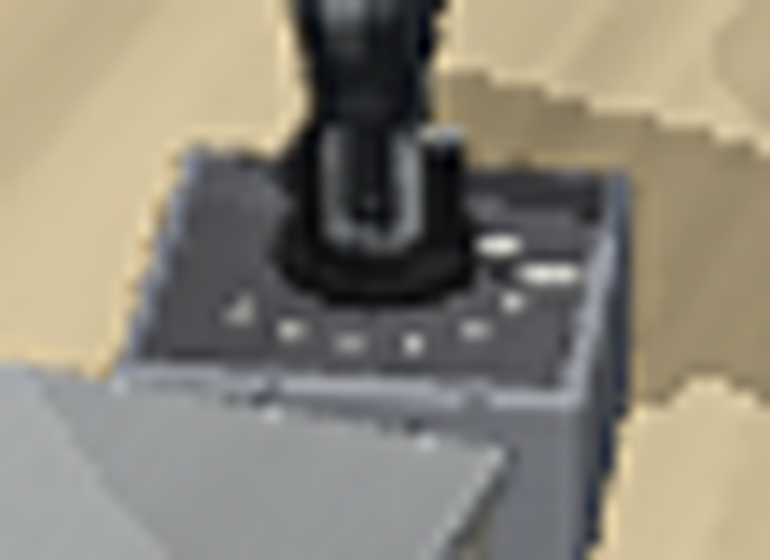

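The white nose is at (498,243) and the zero mark at (550,273). I'll compare their directions about the knob axis.

```bash
python3 -c "
from h import *
f=lambda q:(np.array(q)+.5)/14-.5+np.array([220,165])
c=np.array([.65,-.1725])
for n,q,z in [('nose',(498,243),.081),('nose',(498,243),.078),('zero',(550,273),.071)]:
    v=at('side',f(q),z)[:2]-c;print(n,z,v,np.hypot(*v),np.degrees(np.arctan2(-v[1],-v[0])))
"
```

```text
nose 0.081 [-0.02978061 -0.00631392] 0.030442575659543288 11.970285061007418
nose 0.078 [-0.02809952 -0.01123889] 0.030263769822694873 21.799787297717977
zero 0.071 [-0.04172227 -0.01257507] 0.04357614258419272 16.772785539845547
```

```bash
python3 -m handwheel '0 0 0 0 0.02; 0 0 0 0 0.04; 0 0 0 0 0.05; 0 0 -0.01 0 0.05; 0 0 -0.03 0 0.05; 0 0 -0.05 0 0.05; 0 0 -0.05 0 0.05' >/dev/null
python3 -m handwheel '0 0.05 -0.02 0 0.05; 0 0.1 -0.05 0 0.05; 0 0.14 -0.07 0 0.05; 0 0.17 -0.09 0 0.05; 0 0.18 -0.1 0 0.05;0 0.18 -0.1 0 0.05'
python3 -c "
from h import *
im=np.mean([robot.camera('top').astype(float) for _ in range(4)],0).astype(np.uint8)
cv2.imwrite('pics/t4.png',im)
a=cv2.resize(im[143:195,305:361],(784,728),interpolation=cv2.INTER_CUBIC)[:590]
cv2.imwrite('pics/t4c.png',a)
"
```

```text
clock: 6.45
eef_pos: [0.6134, 0.0041, 0.2502]
ee_rot: [-179.9, 0.2, -167.9]
wrist_force: [0.7, -0.6, 0.1]
finger_gap: 0.0501
grip_force: 0.0
```

View pics/t4c.png

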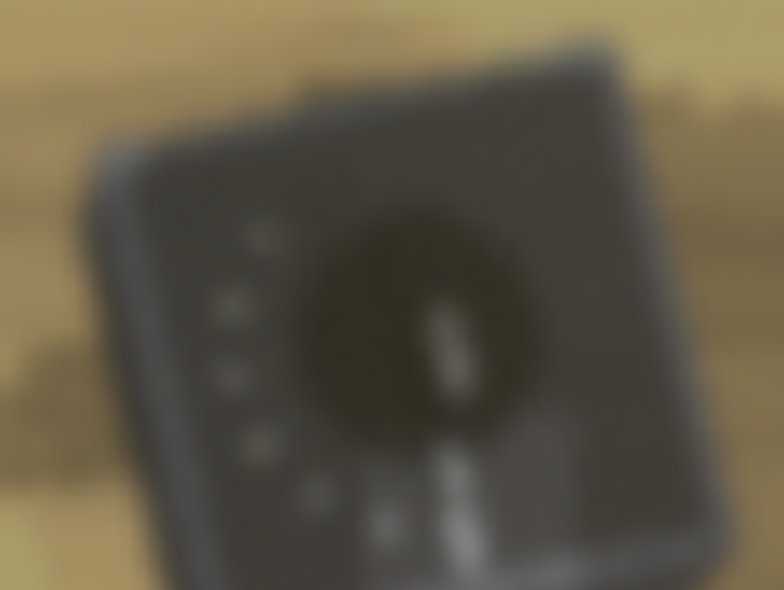

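The line on top of the knob runs (440,312)→(461,390), the nose is at about (451,465) and the zero mark at about (465,540).

```bash
python3 -c "
from h import *
im=cv2.imread('pics/t4.png').max(2).astype(float)
cv2.setUseOptimized(True)
f=lambda q:(np.array(q)+.5)/14-.5+np.array([305,143])
def ang(v):return np.degrees(np.arctan2(-v[1],-v[0]))
P={k:at('top',f(q),z)[:2] for k,q,z in [('l0',(440,312),.11),('l1',(461,390),.11),('nose',(451,465),.0805),('zero',(465,540),.071)]}
c=np.array([.65,-.1725])
for c in (c,c+[0,.001],c-[0,.001]): print({k:(round(ang(v-c),1),round(np.hypot(*(v-c)),4)) for k,v in P.items()})
print('line',ang(P['l1']-P['l0']),'nose-zero',ang(P['zero']-P['nose']))
print(im[170:186,332:343].astype(int))
for x,y,r,nm in((337.5,167.6,3,'line'),):pass
"
```

```text
{'l0': (np.float64(-1.3), np.float64(0.0028)), 'l1': (np.float64(11.1), np.float64(0.02)), 'nose': (np.float64(10.3), np.float64(0.0296)), 'zero': (np.float64(11.8), np.float64(0.0446))}
{'l0': (np.float64(18.7), np.float64(0.0029)), 'l1': (np.float64(13.9), np.float64(0.0203)), 'nose': (np.float64(12.2), np.float64(0.0298)), 'zero': (np.float64(13.1), np.float64(0.0448))}
{'l0': (np.float64(-21.1), np.float64(0.003)), 'l1': (np.float64(8.3), np.float64(0.0199)), 'nose': (np.float64(8.4), np.float64(0.0294)), 'zero': (np.float64(10.5), np.float64(0.0444))}
line 13.088119350540346 nose-zero 14.797194508949543
[[ 50  49  50  52  69  81  75  60  52  52  56]
 [ 51  49  49  50  58  65  63  57  54  55  59]
 [ 51  50  50  49  52  56  56  54  55  60  65]
 [ 52  52  52  52  55  56  56  55  59  65  71]
 [ 55  54  54  58  66  69  64  62  66  71  74]
 [ 62  60  59  66  82  88  79  71  72  75  75]
 [ 69  68  66  73  91 105  94  78  74  76  76]
 [ 74  73  73  75  91 109  99  82  76  76  76]
 [ 79  77  76  75  88 105 100  84  77  76  76]
 [ 89  85  78  77  92 111 108  90  79  75  75]
 [ 96  90  80  78  96 119 119  99  81  76  76]
 [ 91  86  79  78  94 119 126 105  84  77  77]
 [ 81  80  77  77  88 112 125 109  87  80  81]
 [ 76  77  77  78  85 103 115 106  92  88  89]
 [ 78  79  82  85  89  98 106 104  99  97  96]
 [ 81  85  89  93  95  98 100 101  99  94  90]]
```

The pointer and the zero mark agree within about 1–2° (both at about 12°). Next is the handle.

```bash
python3 -c "from h import *;go(.4853,.185,.25,89.6)"
```

```text
pose [0.6124 0.0017 0.2462] [ 179.97   -0.18 -168.15] -> shift [ 0.0867  0.2055 -0.0034] turn 102.25 t 6.65
```

```bash
python3 -m handwheel '0.01 0.02 0 5 0.042; 0.025 0.06 0 13 0.042; 0.04 0.1 0 21 0.042; 0.06 0.14 0 29 0.042; 0.075 0.175 0 37 0.042; 0.085 0.2 0 45 0.042; 0.087 0.206 0 53 0.042; 0.087 0.206 0 61 0.042'
python3 -m handwheel '0 0 0 8 0.042; 0 0 0 16 0.042; 0 0 0 24 0.042; 0 0 0 32 0.042; 0 0 0 38 0.042; 0 0 0 41 0.042; 0 0 0 41 0.042; 0 0 0 41 0.042'
python3 -c "from h import *;go(.4853,.185,.2,89.6)"
```

```text
clock: 7.45
eef_pos: [0.4844, 0.1865, 0.2468]
ee_rot: [-179.9, -0.1, 130.6]
wrist_force: [1.0, 0.0, 0.3]
finger_gap: 0.0421
grip_force: 0.0
clock: 8.25
eef_pos: [0.4852, 0.1857, 0.2473]
ee_rot: [-179.9, 0.0, 89.9]
wrist_force: [0.2, -0.3, 0.1]
finger_gap: 0.0418
grip_force: 0.0
pose [0.4852 0.1857 0.2473] [-1.799e+02  3.000e-02  8.992e+01] -> shift [-0.0007  0.0002  0.0473] turn 0.32 t 8.25
```

```bash
python3 -m handwheel '0 0 0.01 0 0.042; 0 0 0.035 0 0.042; 0 0 0.06 0 0.042; 0 0 0.08 0 0.042; 0 0 0.088 0 0.042; 0 0 0.089 0 0.042;0 0 0.089 0 0.042'
python3 -m handwheel '0 0 0 0 0.025; 0 0 0 0 0.01; 0 0 0 0 0;0 0 0 0 0;0 0 0 0 0;0 0 0 0 0' 35
python3 -c "
from h import *
cv2.imwrite('pics/s5.png',cv2.resize(robot.camera('side')[150:290,160:320],(640,560),interpolation=cv2.INTER_CUBIC));go(.4853,.185,.158,90)"
```

```text
clock: 8.95
eef_pos: [0.4855, 0.1866, 0.1598]
ee_rot: [180.0, -0.0, 89.9]
wrist_force: [0.4, -0.0, 0.0]
finger_gap: 0.0422
grip_force: 0.0
clock: 9.55
eef_pos: [0.4856, 0.1868, 0.1607]
ee_rot: [179.9, -0.0, 89.9]
wrist_force: [-3.0, -0.0, 5.7]
finger_gap: 0.0106
grip_force: 34.4
pose [0.4856 0.1868 0.1607] [ 1.7993e+02 -3.0000e-02  8.9940e+01] -> shift [-0.0018 -0.0003  0.0027] turn -0.06 t 9.6
```

View pics/s5.png

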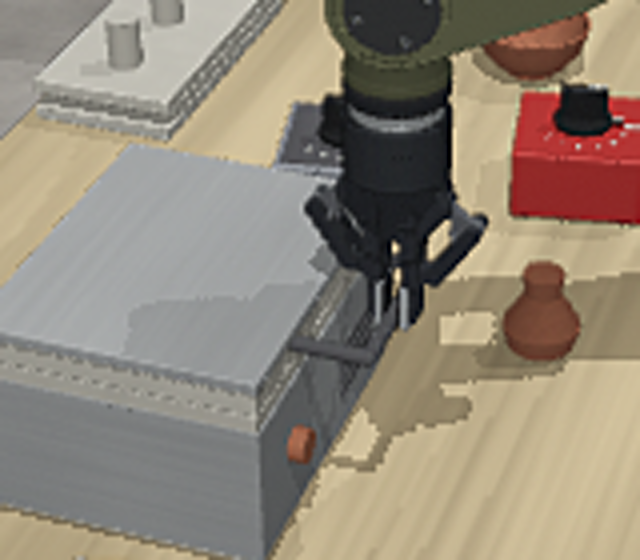

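The fingers straddle the bar near (390,315), but the opening of 10.6 mm and the 5.7 N upward force suggest a grip too near the tips. I'll reopen and go 4 mm deeper.

```bash
python3 -m handwheel '0 0 0 0 0.025; 0 0 0 0 0.03; 0 0 0.004 0 0.03; 0 0 0.005 0 0.03; 0 0 0.005 0 0.03; 0 0 0.005 0 0.03'
python3 -m handwheel '0 0 0 0 0.02; 0 0 0 0 0.01; 0 0 0 0 0;0 0 0 0 0;0 0 0 0 0;0 0 0 0 0' 35
```

```text
clock: 10.2
eef_pos: [0.485, 0.1865, 0.1541]
ee_rot: [-180.0, 0.0, 89.9]
wrist_force: [-0.8, 0.7, 0.5]
finger_gap: 0.0299
grip_force: 0.0
clock: 10.8
eef_pos: [0.4855, 0.1866, 0.1545]
ee_rot: [179.9, -0.0, 89.9]
wrist_force: [2.7, -0.8, -0.6]
finger_gap: 0.0105
grip_force: 34.1
```

The grip is now neutral. I'll lift along the arc to 20°, then check.

```bash
python3 -m handwheel '0 0.001 -0.0115 0 0; 0 0.0025 -0.023 0 0; 0 0.0045 -0.0345 0 0; 0 0.0065 -0.046 0 0; 0 0.0095 -0.057 0 0; 0 0.013 -0.068 0 0; 0 0.017 -0.079 0 0; 0 0.021 -0.0895 0 0'
```

```text
clock: 11.6
eef_pos: [0.5057, 0.1865, 0.2439]
ee_rot: [-179.9, 0.0, 89.9]
wrist_force: [1.5, 0.8, -4.9]
finger_gap: 0.0105
grip_force: 34.0
```

```bash
python3 -m handwheel '0 0.005 -0.0105 0 0; 0 0.01 -0.021 0 0; 0 0.016 -0.031 0 0; 0 0.022 -0.041 0 0; 0 0.0285 -0.050 0 0; 0 0.0355 -0.0595 0 0; 0 0.043 -0.0685 0 0; 0 0.0505 -0.077 0 0'
python3 -m handwheel '0 0 0 0 0;0 0 0 0 0;0 0 0 0 0;0 0 0 0 0'
python3 -c "
from h import *
im=robot.camera('side');p=robot.get_state()['eef_pos'];print(p,robot.get_state()['wrist_force'])
hx,yc,r=.7503,.1855,np.hypot(.265,.015)
dx=hx-p[0];print('angle from tcp',np.degrees(np.arctan2(p[2]-.14,dx))-3.24,np.hypot(dx,p[2]-.14)-r)
# predicted lid outline at angles
for a,col in((36,(255,0,0)),(40,(0,255,0)),(44,(0,0,255))):
    t=np.radians(a);P=[]
    for l,z,y in((0,.031,.13),(.21,.031,.13),(.21,.0,.13),(0,0,.13)): P.append([hx-l*np.cos(t)+z*np.sin(t),yc+y,.14+l*np.sin(t)+z*np.cos(t)])
    print(a,px('side',P).round(1).tolist())
c=im[110:270,160:340];cv2.imwrite('pics/s6.png',cv2.resize(c,(675,600),interpolation=cv2.INTER_CUBIC))"
```

```text
clock: 12.4
eef_pos: [0.5556, 0.1864, 0.3233]
ee_rot: [-179.8, 0.0, 90.0]
wrist_force: [-10.3, -0.8, 4.8]
finger_gap: 0.0108
grip_force: 34.2
clock: 12.8
eef_pos: [0.5557, 0.1864, 0.3235]
ee_rot: [-179.9, 0.0, 90.0]
wrist_force: [-8.2, -0.5, 4.4]
finger_gap: 0.0102
grip_force: 34.9
[0.555727   0.18642356 0.32349435] [-8.24926269 -0.54967187  5.07750981]
angle from tcp 40.08152051897609 0.0020245475711176963
36 [[146.3, 231.1], [200.4, 204.2], [207.5, 213.7], [153.2, 239.7]]
40 [[145.8, 231.4], [196.3, 200.1], [204.1, 209.3], [153.2, 239.7]]
44 [[145.3, 231.7], [192.0, 196.2], [200.3, 205.0], [153.2, 239.7]]
```

View pics/s6.png

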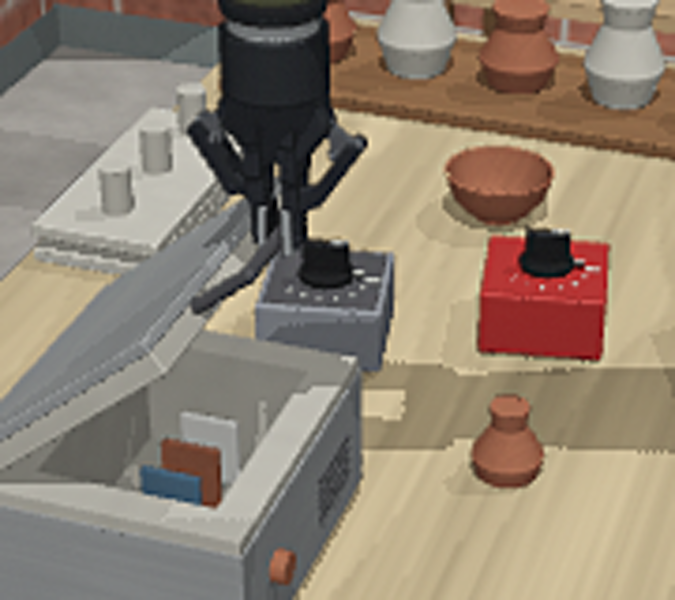

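The lid's near front corners are at full-image (199.5,202) and (204,208.7), which matches the 40° prediction of (196.3,200.1) and (204.1,209.3). About 11 N of radial strain remains, so I'll relax it outward a little.

```bash
python3 -m handwheel '0 -0.0005 -0.0005 0 0;0 -0.001 -0.001 0 0;0 -0.001 -0.001 0 0;0 -0.001 -0.001 0 0;0 -0.001 -0.001 0 0;0 -0.001 -0.001 0 0'
python3 -c "
from h import *
im=robot.camera('side')
print(robot.get_state()['eef_pos'])
hx,yc=.7503,.1855
for a in(38,39,40,41,42):
    t=np.radians(a+3.24);r=.2654;print(a,px('side',[[hx-r*np.cos(t),yc+y,.14+r*np.sin(t)] for y in(.06,-.06)]).round(1).tolist())
"
```

```text
clock: 13.45
eef_pos: [0.5552, 0.1864, 0.323]
ee_rot: [-179.9, 0.0, 89.9]
wrist_force: [-6.2, -1.0, 2.0]
finger_gap: 0.0107
grip_force: 34.6
[0.55523547 0.18642596 0.32305469]
38 [[227.8, 185.3], [243.5, 164.8]]
39 [[226.6, 183.9], [242.5, 163.6]]
40 [[225.5, 182.6], [241.4, 162.3]]
41 [[224.3, 181.3], [240.3, 161.1]]
42 [[223.1, 180.0], [239.2, 159.9]]
```

The TCP gives 39.9°, the strain has dropped, and the hold is steady. The knob and the pots are untouched since the last checks, so I'm handing in.

```bash
python3 -c "
from workcell import robot
s=robot.get_state();print(s['clock'],s['eef_pos'],abs(s['qd']).max());print(robot.finish_job())"
```

```text
13.5 [0.55523547 0.18642596 0.32305469] 0.20905527332079016
the job is handed in; nothing more can be done
None
```

The kiln knob is back at the zero mark (within about 1–2° in the images), and I handed the job in at 13.5 s with the arm still holding the lid open at about 40° and the pots untouched; no verdict was returned.

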